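# Unhook the empty bottle from its keyhole slot and stand it in the tray

### The job

The plain-capped bottle hanging in the bamboo rack is empty: slide it along its keyhole slot to the wide end, lift it free up through the wide hole, and set it down gently, upright, in the free part of the wooden tray, ready for refilling. Leave the pump bottle hanging where it is and do not shift the jar that stands in the tray.

Things in the scene. Friction and masses are not known exactly. Their poses are not given: they have to be found in the camera images.
- rack: Fixed bamboo rack: level board 230 mm (its x) by 196 mm (its y), 12 mm thick, top 130 mm above the counter, on side panels at its y ends; yaw varies. Origin at counter level under the board's centre, z up. Two keyhole slots run along its y, in opposite senses, at x = -60 and +60 mm: narrow part 28 mm wide, round wide hole 58 mm across. The plain-capped bottle hangs in either, the pump bottle in the other.
- wide_near (a point): Near slot (rack x = -60 mm): centre of its wide hole, at the board's top (rack y = -42, z = 130 mm). The narrow part runs from the hole to a closed end at rack y = +56 mm. Axes as the rack's
- wide_far (a point): Far slot (rack x = +60 mm): centre of its wide hole, at the board's top (rack y = +42, z = 130 mm). The narrow part runs from the hole to a closed end at rack y = -56 mm. Axes as the rack's
- bottle_mid (a point): Plain-capped white plastic bottle, loose, about 0.2 kg, round about z (up), 155 mm tall; point on its axis 77.5 mm above the foot. Up from the foot: body 50 mm across to 70 mm, cone to 85, neck 22 mm across to 105, collar 86 mm across to 111, cap to 155. Hangs upright by its collar on the board, neck in the narrow part. Slides at under 1 N. Only the wide hole lets the body up (4 mm spare all round).
- bottle_cap (a point): Centre of that bottle's cap: ribbed white cylinder 40 mm across, 44 mm high, no spout, on the bottle's axis 133 mm above its foot. While the bottle hangs, this is 28 mm above the board's top and the cap's lower edge is 6 mm above it, on the collar. The collar is wider than the wide hole too, so the bottle cannot fall through.
- pump_mid (a point): The other hanging bottle, to be left there: same body, neck and collar, but a pump head with a spout reaching 46 mm along its x, top 159 mm above its foot. Point on its axis, 77.5 mm above its foot
- tray: Fixed shallow wooden tray, 130 mm (its x) by 220 mm (its y), rim 16 mm high, walls 5 mm, inner floor 5 mm above the counter. Origin at counter level under its centre; yaw varies. The jar stands around y = +60 mm; the free part is centred near x = 0, y = -50 mm
- jar_mid (a point): Glass jar with brass lid, 56 mm across, 75 mm tall, standing loose in the +y half of the tray; point on its axis half-way up
Things that resemble listed ones, but are neither listed nor needed, are in the scene too. Leave any blue, red or turquoise look-alike of the part that bears pump_mid alone.

How it is judged:
By the outcome, as a careful person would: the job done as asked, in the order asked, and still so for the second after the job is handed in, with the robot touching nothing.
It also fails if it takes over 64 s, if anything falls off the work surface, if the arm or the gripper's body presses on something with over 40 N, if the wrist force passes 120 N, or if a joint passes its speed limit or range.

### The arm

A 6-joint arm with a two-finger parallel gripper is mounted at the origin on the work surface. World frame = base frame: x ahead of the robot, y to its left, z up, the work surface at z = 0. Lengths are in mm, angles in rad, forces in N, time in s.
With the tool pointing down it reaches from about 275 to 1000 mm from the base axis. Payload 8.4 kg.
Tool frame: the origin (TCP) lies midway between the tips of the shut fingers; the grasp point (between the pads) lies 19 mm behind it; z points along the fingers, y is the line along which they close (so a half turn about z gives the same grasp; the last joint's range is limited). The gripper opens to 85 mm and grips with 20 to 120 N. Pads are 22 mm wide; open, the fingers measure 114 mm over their backs; the gripper's body (76 mm by 85 mm) begins 54 mm behind the grasp point. The pads swing forward as they close: fully open they stand 13 mm farther back than shut.
Start: joints at [-1.229, 0.353, 1.633, -0, 1.155, -0.002], TCP at [210.666, -588.428, 231.281] pointing down, gripper open.
Joint ranges: [-2.63, 2.63], [-0.92, 2.1], [0.06, 2.66], [-1.3, 4.44], [0, 2.69], [-3.02, 3.02]. Speed limits (rad/s): [2.22, 2.22, 2.79, 3.14, 3.14, 3.14].

### API

Orientations are given as [roll, pitch, yaw] about the fixed x, y, z axes, in that order (R = Rz(yaw) Ry(pitch) Rx(roll)).
In Python, from rig import r gives the robot as it stands.
- The arm moves only by the tool servo_tool, never from a script. Its argument "deltas" is a list of rows, each an object of numbers: "x", "y", "z": the shift along the world's x, y, z in mm; "rx", "ry", "rz": the turn, a rotation vector about the world's x, y, z in rad; "gripper": the gripper's target within -1 to 1 (fully open at 1, half-way at 0, shut at -1). A call has 1 to 10 rows; each row is the pose to reach, as a shift and turn from the pose commanded when the call began; what a row does not reach only later rows make up. A row lasts 1/10 s, in which the tool goes at most 50 mm and 8.59 degrees, less where a joint would pass 70% of its speed; a pose out of reach is approached as far as the arm can. A call with a gripper value outside its range is refused whole. The fingers move at their own pace and stop on an object; "newtons" is the grip in N (left out, the last holds). Time passes only in rows, so rows that repeat a pose let the fingers close. It gives the time, the measured TCP pose, the force, the opening and the grip force at its end, in the units of the state.
- r.sense(): the state, without advancing time (a new reading comes with each control period).
- r.grab_frame(name): name is "scene" or "top" or "wrist"; returns the picture (480x640x3 uint8, blue, green, red); there is no depth.
- r.camera_params(name): a dict with "mtx" (3x3 intrinsics, pixels), "D" ([k1, k2, p1, p2, k3] as OpenCV has them; the pictures are not rectified), "eye" and "orientation" of the camera in the world. Camera axes: x right, y down, z forward; pixel columns grow to the right and rows downward; lengths in mm; the calibration is good to about 2 mm. A picture is of the moment at which its call begins: read the wrist's pose just before it. camera_params takes no time and is no camera call; for the wrist camera it gives the pose at the moment of the call.
- r.sign_off(): hands the job in; it is judged then, once.
Trained networks look in the newest picture that a camera, given by its name, has taken for a name from the list of things; names that differ only in an ending like _2 or _b are one class to them, and where a whole thing is asked for, a point or a joint stands for the part that bears it (a point fixed in the world has none). Each returns a list of dicts, best first, with "conf" (0 to 1); they miss things now and then, are a little off and sometimes report something else, mostly with a low value. They report only what shows in the picture. A call takes as long as a camera call. They do not tell look-alikes from the thing itself.
- r.recognise(name, camera): "box" ([left, top, width, height] in pixels, round what is visible of it).
The state is a dict: "clock": time; "qpos": joint angles; "qvel": joint speeds; "joint_efforts": joint torques, N m; "eef_pos": TCP position; "tcp_rot": TCP orientation; "contact_force": force on the tool from outside, world axes, zero at the start; "wrist_torque": the same for the moment, N m; "opening": opening from 0.0 (shut) to 1.0 (fully open); "grasp_force": force on a finger pad.
Only numpy, scipy, OpenCV 4.12 (cv2) and the standard library are available. Lean on these libraries where they do the work, as an engineer would, in place of code of your own. Each camera call takes 0.05 s, during which the arm holds its last target. There are 200 camera calls.

## Working session

There is one attempt and no reset: what is moved stays moved. The work goes in short steps, Python scripts to look and compute and a tool call to move; the robot and the scene stay as the last step left them, time stands still between calls to the robot, and variables do not carry over. Pictures are saved under pics/ and viewed, at most 10 in all, crops included, and the job is handed in when it is done.

Besides the shell and the picture viewer there is one more tool, called by a JSON object that holds its "fn" and its "kwargs", one argument or row to a line. servo_tool: Moves the arm, as the interface text tells. Its arguments: {"type":"object","properties":{"deltas":{"type":"array","items":{"type":"object","properties":{"x":{"type":"number"},"y":{"type":"number"},"z":{"type":"number"},"rx":{"type":"number"},"ry":{"type":"number"},"rz":{"type":"number"},"gripper":{"type":"number"}}}},"newtons":{"type":"number"}},"required":["deltas"]}

```bash
mkdir -p pics; python3 - <<'E'
from rig import r
import cv2,numpy as np
a=r.grab_frame("scene");b=r.grab_frame("top")
cv2.imwrite("pics/s.png",a);cv2.imwrite("pics/t.png",b)
for c in("scene","top"):
  p=r.camera_params(c);print(c,p)
  for n in("rack","bottle_cap","bottle_mid","pump_mid","tray","jar_mid"):
    print(n,[(d['box'],round(d['conf'],2)) for d in r.recognise(n,c)[:3]])
print(r.sense())
E
```

```text
scene {'mtx': array([[494.94683814,   0.        , 317.31032804],
       [  0.        , 494.94683814, 240.20623482],
       [  0.        ,   0.        ,   1.        ]]), 'D': array([-0.04290547,  0.        ,  0.        ,  0.        ,  0.        ]), 'eye': array([1208.86466016,   67.16528716,  705.68498787]), 'orientation': array([-2.28238354e+00, -1.49353018e-03,  1.61057256e+00])}
rack [([368.9, 198.6, 130.4, 141.8], 0.73)]
bottle_cap [([427.0, 196.1, 45.8, 76.2], 0.64)]
bottle_mid [([427.2, 193.2, 41.7, 76.0], 0.6)]
pump_mid [([382.2, 156.6, 42.9, 68.5], 0.89), ([304.2, 295.2, 56.7, 82.9], 0.84), ([268.2, 247.3, 53.9, 76.4], 0.77)]
tray [([141.0, 247.6, 114.3, 53.4], 0.97)]
jar_mid [([219.4, 238.8, 28.7, 44.3], 0.85)]
top {'mtx': array([[458.22126747,   0.        , 310.50137285],
       [  0.        , 458.22126747, 237.21723044],
       [  0.        ,   0.        ,   1.        ]]), 'D': array([-0.11693297,  0.        ,  0.        ,  0.        ,  0.        ]), 'eye': array([ 457.18986109,   29.46208819, 1022.88726579]), 'orientation': array([-3.08730166, -0.02306716, -1.56130503])}
r
[... 334 characters left out ...]
0.88)]
{'clock': 0.7, 'qpos': array([-1.22938303e+00,  3.52977778e-01,  1.63335861e+00,  2.13767175e-05,
        1.15519702e+00, -2.41389555e-03]), 'qvel': array([-0.00069115,  0.00213604, -0.00187666, -0.00120312, -0.00017152,
       -0.00013961]), 'joint_efforts': array([-5.95727670e-06, -6.05019593e+01, -3.42389631e+01, -4.02475246e-05,
        1.10398112e-03,  3.06603749e-05]), 'eef_pos': array([ 210.6909406 , -588.44801664,  231.31259688]), 'tcp_rot': array([ 3.14153336e+00, -1.94144518e-05,  3.43818562e-01]), 'contact_force': array([-0.35519292, -0.45890798, -0.45471299]), 'wrist_torque': array([ 0.09060506, -0.01543059,  0.00305731]), 'grasp_force': 0.0, 'opening': 1.0000858576795082}
```

View pics/s.png

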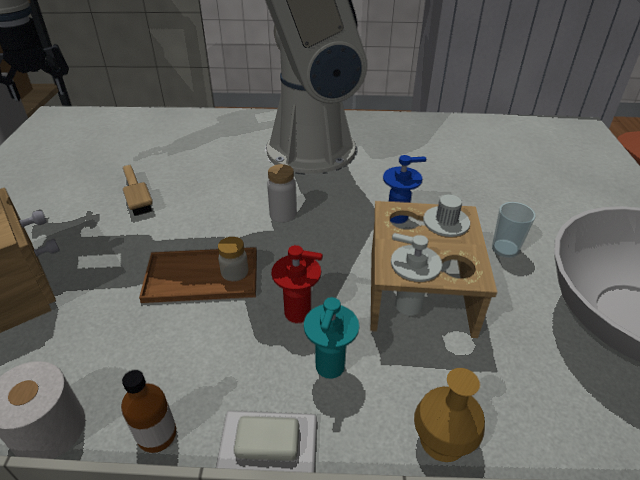

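View pics/t.png

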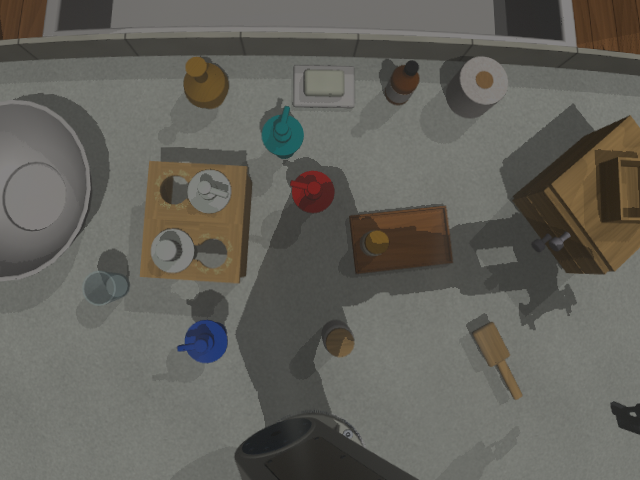

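The scene view shows the rack at (432,245), with the plain-capped bottle at (448,212) and the pump bottle at (416,255). The tray is at (200,275), with the jar at (232,258). In the top view, the plain bottle is in the near slot at (172,249), its wide hole is at about (211,253) and the tray is at (400,239).

```bash
cat > h.py <<'E'
import numpy as np,cv2
from scipy.spatial.transform import Rotation as R
def ray(p,uv):
    u=cv2.undistortPoints(np.array([[uv]],float),p["mtx"],p["D"])[0,0]
    return R.from_euler("xyz",p["orientation"]).as_matrix()@np.array([u[0],u[1],1.])
def plane(p,uv,z):
    d=ray(p,uv);return p["eye"]+d*(z-p["eye"][2])/d[2]
def proj(p,X):
    X=np.atleast_2d(X).astype(float);Rm=R.from_euler("xyz",p["orientation"]).as_matrix().T
    return cv2.projectPoints(X,cv2.Rodrigues(Rm)[0],-Rm@p["eye"],p["mtx"],p["D"])[0][:,0]
def rect(cx,cy,yaw,hx,hy,z):
    c,s=np.cos(yaw),np.sin(yaw)
    return np.array([[cx+c*a-s*b,cy+s*a+c*b,z] for a,b in((hx,hy),(hx,-hy),(-hx,-hy),(-hx,hy))])
E
python3 - <<'E'
from rig import r
from h import *
from scipy.optimize import least_squares
p=r.camera_params("top")
# corners (+x+y, +x-y, -x-y, -x+y)
for nm,px,hx,hy,z in(("rack",[(150,161),(252,165),(240,282),(140,277)],115,98,130),("tray",[(349,215),(446,205),(453,264),(355,273)],65,110,16)):
  f=lambda v:(proj(p,rect(*v,hx,hy,z))-px).ravel()
  c=plane(p,np.mean(px,0),z)
  s=least_squares(f,[c[0],c[1],0]);print(nm,s.x.round(3),s.fun.round(1))
print("cap",plane(p,(170,243),174),"collar",plane(p,(173,250),136),"jar",plane(p,(376,241),75))
im=cv2.imread("pics/t.png")[150:295,125:275];cv2.imwrite("pics/tc.png",cv2.resize(im,None,fx=4,fy=4,interpolation=2)) 
E
```

```text
rack [ 5.35823e+02  2.36147e+02 -5.50000e-02] [ 1.3 -0.8 -3.   1.   0.5  0.9  1.3 -1.1]
tray [ 5.10048e+02 -1.94998e+02  1.07000e-01] [ 0.3 -0.3 -0.   0.7 -0.6 -0.7  0.3  0.3]
cap [489.92139272 271.92487433 174.        ] collar [477.84048664 276.51905673 136.        ] jar [ 502.49611484 -128.46639818   75.        ]
```

View pics/tc.png

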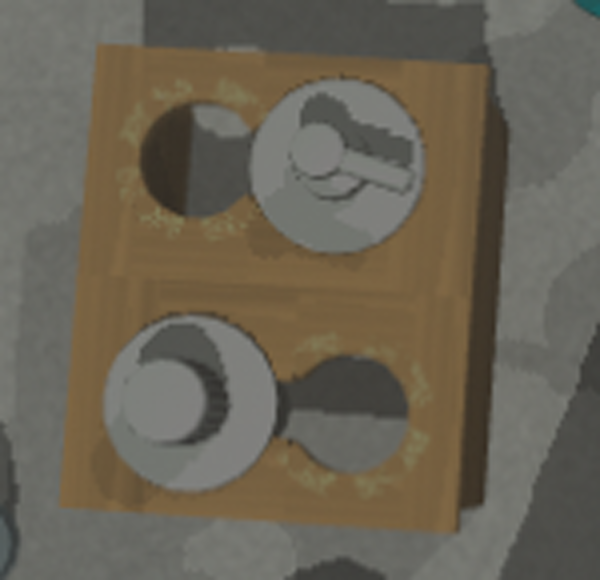

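The crop sharpens the corners to (149.3,161.1), (246.9,166.1), (239.3,282.6) and (139.9,276.1). The collar is centred at (172.5,250.4), the wide hole at (212.5,253.1) and the cap top at (165.8,250.2).

```bash
python3 - <<'E'
from rig import r
from h import *
from scipy.optimize import least_squares
p=r.camera_params("top")
px=[(149.3,161.1),(246.9,166.1),(239.3,282.6),(139.9,276.1)]
f=lambda v:(proj(p,rect(*v,115,98,130))-px).ravel()
s=least_squares(f,[536,236,-.05]);v=s.x;print(v.round(3),s.fun.round(1))
c,n=np.cos(v[2]),np.sin(v[2])
for nm,a,b in(("wide_near",-60,-42),("end_near",-60,42)):print(nm,v[0]+c*a-n*b,v[1]+n*a+c*b)
print("collar",plane(p,(172.5,250.4),136),"cap",plane(p,(165.8,250.2),174),"hole",plane(p,(212.5,253.1),130))
print("pump collar",plane(p,(125+337/4,150+166/4),136))
q=r.camera_params("wrist");s=r.sense();Rt=R.from_euler("xyz",s["tcp_rot"]).as_matrix()
print("wrist cam in tool",Rt.T@(q["eye"]-s["eef_pos"]),(Rt.T@R.from_euler("xyz",q["orientation"]).as_matrix()).round(2),q["mtx"])
E
```

```text
[ 5.35361e+02  2.39452e+02 -4.80000e-02] [-0.  -0.4  0.1 -0.2 -0.2  0.2  0.1  0.4]
wide_near 473.4010073456751 200.40222835889352
end_near 477.4619493337228 284.3040087343403
collar [477.05112346 277.4872914  136.        ] cap [476.41736585 279.54309972 174.        ] hole [472.85837915 200.12335013 130.        ]
pump collar [592.88493415 208.1034635  136.        ]
wrist cam in tool [  77.98593762    0.47845451 -142.64044585] [[-0.   -0.95 -0.3 ]
 [ 1.   -0.    0.  ]
 [-0.   -0.3   0.95]] [[342.68869824   0.         316.39961252]
 [  0.         342.68869824 239.10572899]
 [  0.           0.           1.        ]]
```

{"fn": "servo_tool", "kwargs": {
  "deltas": [
    {"x": 30,"y": 40,"z": 20,"rz": -0.1},
    {"x": 60,"y": 80,"z": 40,"rz": -0.2},
    {"x": 90,"y": 120,"z": 60,"rz": -0.3},
    {"x": 120,"y": 160,"z": 60,"rz": -0.392},
    {"x": 150,"y": 200,"z": 60,"rz": -0.392},
    {"x": 180,"y": 240,"z": 60,"rz": -0.392},
    {"x": 200,"y": 285,"z": 60,"rz": -0.392},
    {"x": 220,"y": 330,"z": 60,"rz": -0.392},
    {"x": 230,"y": 378,"z": 60,"rz": -0.392},
    {"x": 240,"y": 426,"z": 60,"rz": -0.392}
  ]
}}

```text
invalid input
```

{"fn": "servo_tool", "kwargs": {
  "deltas": [
    {"x": 5,"y": 49},
    {"x": 10,"y": 98},
    {"x": 12,"y": 147},
    {"x": 14,"y": 196},
    {"x": 18,"y": 245},
    {"x": 20,"y": 294},
    {"x": 22,"y": 343},
    {"x": 24,"y": 392},
    {"x": 26,"y": 430},
    {"x": 26,"y": 440}
  ]
}}

```text
invalid input
```

{"fn": "servo_tool", "kwargs": {
  "deltas": [
    {"z": 0},
    {"z": 0},
    {"z": 0}
  ]
}}

```text
invalid input
```

```bash
python3 - <<'E'
from rig import r
from h import *
s=r.sense();p=r.camera_params("wrist");im=r.grab_frame("wrist")
print(s["clock"],s["eef_pos"],s["tcp_rot"],s["qpos"])
for X in((477,278,174),(477,278,136),(473.4,200.4,130)):print(X,proj(p,X)[0])
print([(d["box"],d["conf"]) for d in r.recognise("bottle_cap","wrist")])
cv2.imwrite("pics/w1.png",im)
import json;json.dump({k:np.asarray(v).tolist() for k,v in p.items()},open("w1.json","w"))
E
```

```text
0.7 [ 210.6909406  -588.44801664  231.31259688] [ 3.14153336e+00 -1.94144518e-05  3.43818562e-01] [-1.22938303e+00  3.52977778e-01  1.63335861e+00  2.13767175e-05
  1.15519702e+00 -2.41389555e-03]
(477, 278, 174) [-13480.47625015  -9312.86094617]
(477, 278, 136) [-4346.0810155  -3062.03555965]
(473.4, 200.4, 130) [-2748.47210094 -2045.67492823]
[]
```

View pics/w1.png

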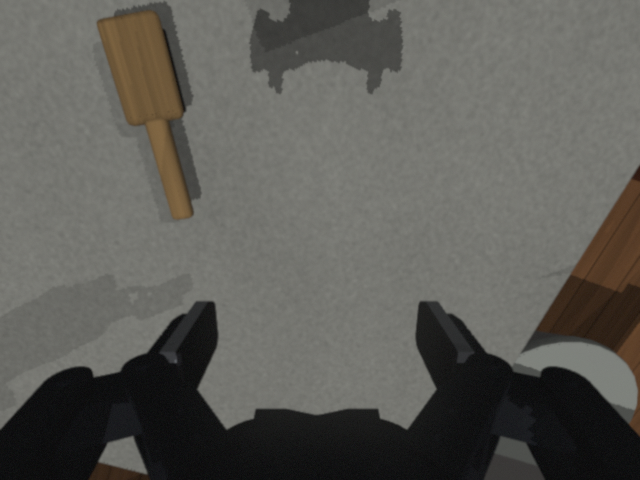

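The arm hasn't moved: the wrist picture shows bare counter, with the brush at (150,110). I'll resend the move with every key filled in.

{"fn": "servo_tool", "kwargs": {
  "deltas": [
    {"x": 30,"y": 40,"z": 20,"rx": 0,"ry": 0,"rz": -0.1,"gripper": 1},
    {"x": 60,"y": 80,"z": 40,"rx": 0,"ry": 0,"rz": -0.2,"gripper": 1},
    {"x": 90,"y": 120,"z": 60,"rx": 0,"ry": 0,"rz": -0.3,"gripper": 1},
    {"x": 120,"y": 160,"z": 60,"rx": 0,"ry": 0,"rz": -0.392,"gripper": 1},
    {"x": 150,"y": 200,"z": 60,"rx": 0,"ry": 0,"rz": -0.392,"gripper": 1},
    {"x": 180,"y": 240,"z": 60,"rx": 0,"ry": 0,"rz": -0.392,"gripper": 1},
    {"x": 200,"y": 285,"z": 60,"rx": 0,"ry": 0,"rz": -0.392,"gripper": 1},
    {"x": 220,"y": 330,"z": 60,"rx": 0,"ry": 0,"rz": -0.392,"gripper": 1},
    {"x": 230,"y": 378,"z": 60,"rx": 0,"ry": 0,"rz": -0.392,"gripper": 1},
    {"x": 240,"y": 426,"z": 60,"rx": 0,"ry": 0,"rz": -0.392,"gripper": 1}
  ],
  "newtons": 40
}}

```text
clock: 1.8
eef_pos: [449.7, -167.4, 291.5]
tcp_rot: [3.141, -0.001, -0.048]
contact_force: [0.4, 0.2, -0.7]
opening: 1.0
grasp_force: 0.0
```

{"fn": "servo_tool", "kwargs": {
  "deltas": [
    {"x": 5,"y": 49,"z": 0,"rx": 0,"ry": 0,"rz": 0,"gripper": 1},
    {"x": 10,"y": 98,"z": 0,"rx": 0,"ry": 0,"rz": 0,"gripper": 1},
    {"x": 12,"y": 147,"z": 0,"rx": 0,"ry": 0,"rz": 0,"gripper": 1},
    {"x": 14,"y": 196,"z": 0,"rx": 0,"ry": 0,"rz": 0,"gripper": 1},
    {"x": 18,"y": 245,"z": 0,"rx": 0,"ry": 0,"rz": 0,"gripper": 1},
    {"x": 20,"y": 294,"z": 0,"rx": 0,"ry": 0,"rz": 0,"gripper": 1},
    {"x": 22,"y": 343,"z": 0,"rx": 0,"ry": 0,"rz": 0,"gripper": 1},
    {"x": 24,"y": 392,"z": 0,"rx": 0,"ry": 0,"rz": 0,"gripper": 1},
    {"x": 26,"y": 430,"z": 0,"rx": 0,"ry": 0,"rz": 0,"gripper": 1},
    {"x": 26,"y": 440,"z": 0,"rx": 0,"ry": 0,"rz": 0,"gripper": 1}
  ]
}}

```text
clock: 2.8
eef_pos: [475.1, 274.3, 291.2]
tcp_rot: [-3.14, -0.0, -0.045]
contact_force: [0.1, -0.0, -0.5]
opening: 0.998
grasp_force: 0.0
```

{"fn": "servo_tool", "kwargs": {
  "deltas": [
    {"x": 0,"y": 0,"z": 0,"rx": 0,"ry": 0,"rz": 0,"gripper": 1},
    {"x": 0,"y": 0,"z": 0,"rx": 0,"ry": 0,"rz": 0,"gripper": 1}
  ]
}}

```text
clock: 3.0
eef_pos: [475.0, 269.8, 291.1]
tcp_rot: [3.141, 0.0, -0.048]
contact_force: [0.2, -0.5, -0.5]
opening: 1.003
grasp_force: 0.0
```

```bash
python3 - <<'E'
from rig import r
from h import *
s=r.sense();p=r.camera_params("wrist");im=r.grab_frame("wrist")
print(s["clock"],s["eef_pos"],s["tcp_rot"],s["qpos"].round(2))
for X in((477,278,180),(477,278,136),(473.4,200.4,130)):print(X,proj(p,X)[0])
print([(d["box"],d["conf"]) for d in r.recognise("bottle_cap","wrist")])
cv2.imwrite("pics/w2.png",im)
import json;json.dump({k:np.asarray(v).tolist() for k,v in p.items()},open("w2.json","w"))
E
```

```text
3.0 [474.9952882  269.76331298 291.10111604] [ 3.14071868e+00  3.87277889e-04 -4.80774231e-02] [ 0.51  0.18  1.73 -0.    1.23  2.13]
(477, 278, 180) [305.49280742 234.90532172]
(477, 278, 136) [306.93999972 220.7136437 ]
(473.4, 200.4, 130) [392.26096433 218.87983091]
[([259.7, 172.1, 92.6, 93.0], 0.78)]
```

View pics/w2.png

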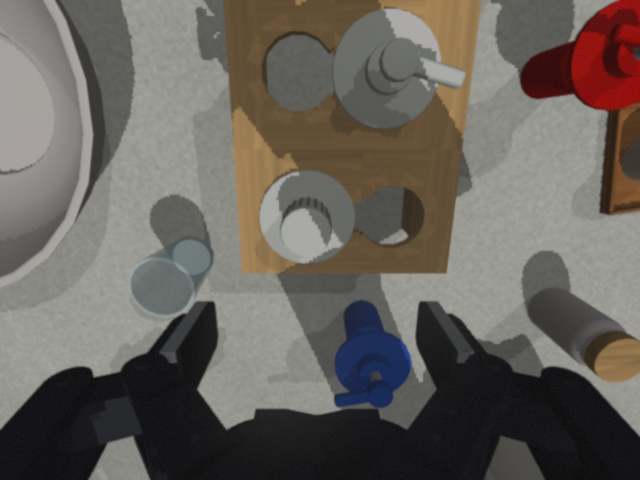

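The wrist view shows the cap top at (305,233), the collar at (307,217) and the near hole at (391,216). That agrees with the estimate to within about 2 mm, so I'm descending over the cap.

{"fn": "servo_tool", "kwargs": {
  "deltas": [
    {"x": 3,"y": 8,"z": -20,"rx": 0,"ry": 0,"rz": 0,"gripper": 1},
    {"x": 3,"y": 8,"z": -50,"rx": 0,"ry": 0,"rz": 0,"gripper": 1},
    {"x": 3,"y": 8,"z": -80,"rx": 0,"ry": 0,"rz": 0,"gripper": 1},
    {"x": 3,"y": 8,"z": -90,"rx": 0,"ry": 0,"rz": 0,"gripper": 1},
    {"x": 3,"y": 8,"z": -90,"rx": 0,"ry": 0,"rz": 0,"gripper": 1}
  ]
}}

```text
clock: 3.6
eef_pos: [477.7, 277.4, 200.3]
tcp_rot: [3.14, 0.002, -0.049]
contact_force: [-0.4, -0.4, 0.9]
opening: 1.003
grasp_force: 0.0
```

{"fn": "servo_tool", "kwargs": {
  "deltas": [
    {"x": 0,"y": 0,"z": -20,"rx": 0,"ry": 0,"rz": 0,"gripper": 1},
    {"x": 0,"y": 0,"z": -40,"rx": 0,"ry": 0,"rz": 0,"gripper": 1},
    {"x": 0,"y": 0,"z": -53,"rx": 0,"ry": 0,"rz": 0,"gripper": 1},
    {"x": 0,"y": 0,"z": -53,"rx": 0,"ry": 0,"rz": 0,"gripper": 0.3},
    {"x": 0,"y": 0,"z": -53,"rx": 0,"ry": 0,"rz": 0,"gripper": -0.5},
    {"x": 0,"y": 0,"z": -53,"rx": 0,"ry": 0,"rz": 0,"gripper": -0.5},
    {"x": 0,"y": 0,"z": -53,"rx": 0,"ry": 0,"rz": 0,"gripper": -0.5},
    {"x": 0,"y": 0,"z": -53,"rx": 0,"ry": 0,"rz": 0,"gripper": -0.5},
    {"x": 0,"y": 0,"z": -53,"rx": 0,"ry": 0,"rz": 0,"gripper": -0.5}
  ],
  "newtons": 40
}}

```text
clock: 4.5
eef_pos: [479.0, 279.2, 149.7]
tcp_rot: [-3.14, -0.002, -0.048]
contact_force: [-0.3, 0.1, 6.0]
opening: 0.458
grasp_force: 40.2
```

{"fn": "servo_tool", "kwargs": {
  "deltas": [
    {"x": 0,"y": 0,"z": 2,"rx": 0,"ry": 0,"rz": 0,"gripper": -0.5},
    {"x": 0,"y": 0,"z": 3,"rx": 0,"ry": 0,"rz": 0,"gripper": -0.5},
    {"x": 0,"y": 0,"z": 3,"rx": 0,"ry": 0,"rz": 0,"gripper": -0.5}
  ]
}}

```text
clock: 4.8
eef_pos: [478.2, 278.7, 151.4]
tcp_rot: [-3.142, -0.0, -0.048]
contact_force: [0.4, 0.8, -1.6]
opening: 0.455
grasp_force: 40.4
```

{"fn": "servo_tool", "kwargs": {
  "deltas": [
    {"x": -0.5,"y": -10,"z": 0,"rx": 0,"ry": 0,"rz": 0,"gripper": -0.5},
    {"x": -1,"y": -22,"z": 0,"rx": 0,"ry": 0,"rz": 0,"gripper": -0.5},
    {"x": -1.5,"y": -34,"z": 0,"rx": 0,"ry": 0,"rz": 0,"gripper": -0.5},
    {"x": -2.5,"y": -46,"z": 0,"rx": 0,"ry": 0,"rz": 0,"gripper": -0.5},
    {"x": -3,"y": -58,"z": 0,"rx": 0,"ry": 0,"rz": 0,"gripper": -0.5},
    {"x": -3.5,"y": -70,"z": 0,"rx": 0,"ry": 0,"rz": 0,"gripper": -0.5},
    {"x": -4,"y": -78,"z": 0,"rx": 0,"ry": 0,"rz": 0,"gripper": -0.5},
    {"x": -4,"y": -78,"z": 0,"rx": 0,"ry": 0,"rz": 0,"gripper": -0.5},
    {"x": -4,"y": -78,"z": 0,"rx": 0,"ry": 0,"rz": 0,"gripper": -0.5}
  ]
}}

```text
clock: 5.7
eef_pos: [474.4, 200.7, 151.4]
tcp_rot: [-3.141, -0.0, -0.049]
contact_force: [0.1, -0.5, -1.3]
opening: 0.459
grasp_force: 40.5
```

```bash
python3 - <<'E'
from rig import r
from h import *
s=r.sense();p=r.camera_params("wrist");im=r.grab_frame("wrist");t=r.grab_frame("top")
print(s["clock"],s["eef_pos"],s["tcp_rot"],s["contact_force"],s["opening"])
a=cv2.resize(im[120:420,170:520],(400,343));b=cv2.resize(t[150:295,130:280],(400,387))
o=np.zeros((387,800,3),np.uint8);o[:343,:400]=a;o[:,400:]=b;cv2.imwrite("pics/w3.png",o)
E
```

```text
5.7 [474.39408904 200.71267496 151.38801471] [-3.14124571e+00 -2.87959653e-04 -4.88023982e-02] [ 0.13339978 -0.49322376 -1.31628454] 0.45878509091195846
```

View pics/w3.png

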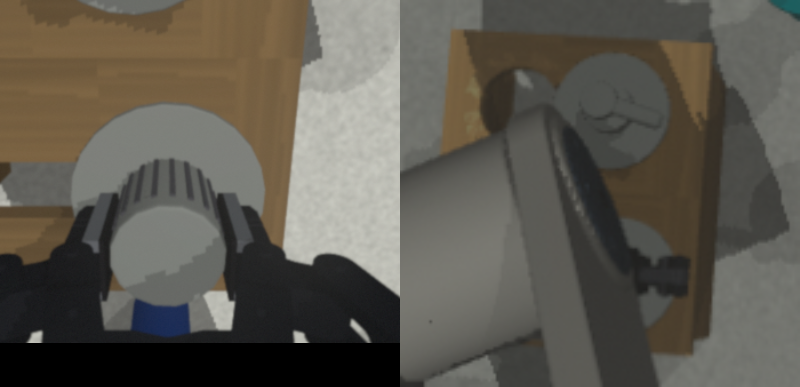

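The bottle now stands at the hole. In the left crop the collar spans columns 71–265 with its top edge at row 103, and the emptied slot's edges lie at rows 163 and 207. I'm checking its alignment with the slot axis.

```bash
python3 - <<'E'
from rig import r
from h import *
p=r.camera_params("wrist")
f=lambda u,v:(170+u*.875,120+v*.875)
for u,v in((40,163),(40,207)):print("slot edge",plane(p,f(u,v),130))
print("collar top",plane(p,f(168,103),136),"L",plane(p,f(71,190),136),"R",plane(p,f(265,190),136))
# board right edge
print("board edge",plane(p,f(308,0),130),plane(p,f(300,100),130),plane(p,f(286,280),130))
E
```

```text
slot edge [490.97425778 257.43897366 130.        ]
slot edge [469.17779009 260.6243074  130.        ]
collar top [516.99502266 198.73620385 136.        ] L [479.8487186  243.42818827 136.        ] R [475.7110106  157.80855159 136.        ]
board edge [554.47456948 141.54362632 130.        ] [514.22678001 142.52554832 130.        ] [423.34080819 144.67391233 130.        ]
```

The collar centre is at (474,200.6) and the hole is at about (474,200.1), so they line up. I'm lifting gently while watching the force.

{"fn": "servo_tool", "kwargs": {
  "deltas": [
    {"x": 0,"y": -0.5,"z": 3,"rx": 0,"ry": 0,"rz": 0,"gripper": -0.5},
    {"x": 0,"y": -0.5,"z": 7,"rx": 0,"ry": 0,"rz": 0,"gripper": -0.5},
    {"x": 0,"y": -0.5,"z": 12,"rx": 0,"ry": 0,"rz": 0,"gripper": -0.5},
    {"x": 0,"y": -0.5,"z": 18,"rx": 0,"ry": 0,"rz": 0,"gripper": -0.5},
    {"x": 0,"y": -0.5,"z": 24,"rx": 0,"ry": 0,"rz": 0,"gripper": -0.5},
    {"x": 0,"y": -0.5,"z": 30,"rx": 0,"ry": 0,"rz": 0,"gripper": -0.5},
    {"x": 0,"y": -0.5,"z": 36,"rx": 0,"ry": 0,"rz": 0,"gripper": -0.5}
  ]
}}

```text
clock: 6.5
eef_pos: [474.3, 200.3, 187.9]
tcp_rot: [-3.141, -0.0, -0.048]
contact_force: [0.4, -0.5, -0.9]
opening: 0.458
grasp_force: 40.5
```

{"fn": "servo_tool", "kwargs": {
  "deltas": [
    {"x": 0,"y": 0,"z": 12,"rx": 0,"ry": 0,"rz": 0,"gripper": -0.5},
    {"x": 0,"y": 0,"z": 24,"rx": 0,"ry": 0,"rz": 0,"gripper": -0.5},
    {"x": 0,"y": 0,"z": 36,"rx": 0,"ry": 0,"rz": 0,"gripper": -0.5},
    {"x": 0,"y": 0,"z": 48,"rx": 0,"ry": 0,"rz": 0,"gripper": -0.5},
    {"x": 0,"y": 0,"z": 60,"rx": 0,"ry": 0,"rz": 0,"gripper": -0.5},
    {"x": 0,"y": 0,"z": 72,"rx": 0,"ry": 0,"rz": 0,"gripper": -0.5},
    {"x": 0,"y": 0,"z": 86,"rx": 0,"ry": 0,"rz": 0,"gripper": -0.5},
    {"x": 0,"y": 0,"z": 102,"rx": 0,"ry": 0,"rz": 0,"gripper": -0.5},
    {"x": 0,"y": 0,"z": 112,"rx": 0,"ry": 0,"rz": 0,"gripper": -0.5}
  ]
}}

```text
clock: 7.4
eef_pos: [474.6, 200.4, 301.0]
tcp_rot: [-3.141, -0.001, -0.048]
contact_force: [0.1, 0.3, -2.4]
opening: 0.457
grasp_force: 40.5
```

{"fn": "servo_tool", "kwargs": {
  "deltas": [
    {"x": 2,"y": -15,"z": 0,"rx": 0,"ry": 0,"rz": 0,"gripper": -0.5},
    {"x": 4,"y": -40,"z": 0,"rx": 0,"ry": 0,"rz": 0,"gripper": -0.5},
    {"x": 6,"y": -70,"z": 0,"rx": 0,"ry": 0,"rz": 0,"gripper": -0.5},
    {"x": 9,"y": -100,"z": 0,"rx": 0,"ry": 0,"rz": 0,"gripper": -0.5},
    {"x": 12,"y": -130,"z": 0,"rx": 0,"ry": 0,"rz": 0,"gripper": -0.5},
    {"x": 15,"y": -160,"z": 0,"rx": 0,"ry": 0,"rz": 0,"gripper": -0.5},
    {"x": 18,"y": -190,"z": 0,"rx": 0,"ry": 0,"rz": 0,"gripper": -0.5},
    {"x": 20,"y": -220,"z": 0,"rx": 0,"ry": 0,"rz": 0,"gripper": -0.5},
    {"x": 22,"y": -245,"z": 0,"rx": 0,"ry": 0,"rz": 0,"gripper": -0.5},
    {"x": 24,"y": -260,"z": 0,"rx": 0,"ry": 0,"rz": 0,"gripper": -0.5}
  ]
}}

```text
clock: 8.4
eef_pos: [497.6, -62.0, 298.8]
tcp_rot: [3.141, 0.001, -0.05]
contact_force: [-0.5, 0.6, -1.4]
opening: 0.46
grasp_force: 40.6
```

{"fn": "servo_tool", "kwargs": {
  "deltas": [
    {"x": 2,"y": -20,"z": 0,"rx": 0,"ry": 0,"rz": 0,"gripper": -0.5},
    {"x": 4,"y": -50,"z": 0,"rx": 0,"ry": 0,"rz": 0,"gripper": -0.5},
    {"x": 7,"y": -80,"z": 0,"rx": 0,"ry": 0,"rz": 0,"gripper": -0.5},
    {"x": 10,"y": -110,"z": 0,"rx": 0,"ry": 0,"rz": 0,"gripper": -0.5},
    {"x": 13,"y": -140,"z": 0,"rx": 0,"ry": 0,"rz": 0,"gripper": -0.5},
    {"x": 15,"y": -165,"z": 0,"rx": 0,"ry": 0,"rz": 0,"gripper": -0.5},
    {"x": 16,"y": -180,"z": 0,"rx": 0,"ry": 0,"rz": 0,"gripper": -0.5},
    {"x": 17,"y": -187,"z": 0,"rx": 0,"ry": 0,"rz": 0,"gripper": -0.5},
    {"x": 17,"y": -187,"z": 0,"rx": 0,"ry": 0,"rz": 0,"gripper": -0.5},
    {"x": 17,"y": -187,"z": 0,"rx": 0,"ry": 0,"rz": 0,"gripper": -0.5}
  ]
}}

```text
clock: 9.4
eef_pos: [515.1, -245.9, 299.2]
tcp_rot: [-3.141, 0.0, -0.048]
contact_force: [1.1, -0.2, -1.5]
opening: 0.458
grasp_force: 40.7
```

```bash
python3 - <<'E'
from rig import r
from h import *
s=r.sense();p=r.camera_params("wrist");im=r.grab_frame("wrist")
print(s["clock"],s["eef_pos"],s["tcp_rot"],s["contact_force"],s["opening"],s["qpos"].round(2))
tr=rect(510,-195,.107,65,110,16);print(proj(p,tr).round())
cv2.polylines(im,[proj(p,tr).round().astype(int)],True,(0,255,0))
cv2.imwrite("pics/w4.png",im)
E
```

```text
9.4 [ 515.09623148 -245.91589922  299.15932466] [-3.14092395e+00  3.45092770e-04 -4.79271732e-02] [ 1.11705482 -0.24450828 -1.53171521] 0.4582619705850412 [-0.45  0.21  1.67  0.    1.26  1.17]
[[177. 164.]
 [357. 135.]
 [369. 238.]
 [204. 263.]]
```

View pics/w4.png

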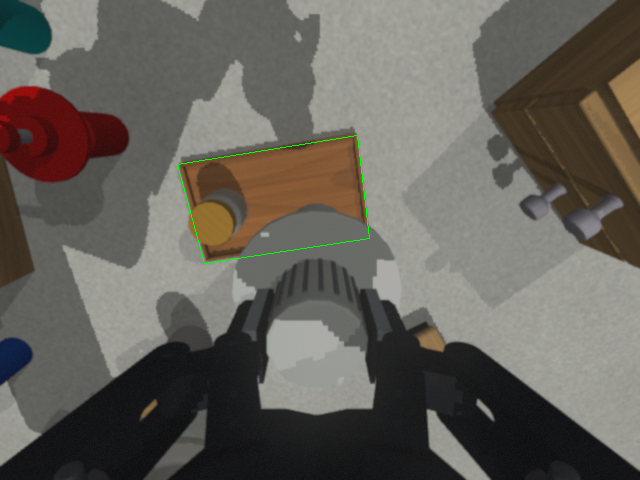

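The fitted tray outline overlays the real tray exactly. The jar is at (215,220), clear of the drop spot, so I'm descending.

{"fn": "servo_tool", "kwargs": {
  "deltas": [
    {"x": 0,"y": 0,"z": -20,"rx": 0,"ry": 0,"rz": 0,"gripper": -0.5},
    {"x": 0,"y": 0,"z": -45,"rx": 0,"ry": 0,"rz": 0,"gripper": -0.5},
    {"x": 0,"y": 0,"z": -70,"rx": 0,"ry": 0,"rz": 0,"gripper": -0.5},
    {"x": 0,"y": 0,"z": -95,"rx": 0,"ry": 0,"rz": 0,"gripper": -0.5},
    {"x": 0,"y": 0,"z": -118,"rx": 0,"ry": 0,"rz": 0,"gripper": -0.5},
    {"x": 0,"y": 0,"z": -136,"rx": 0,"ry": 0,"rz": 0,"gripper": -0.5},
    {"x": 0,"y": 0,"z": -148,"rx": 0,"ry": 0,"rz": 0,"gripper": -0.5},
    {"x": 0,"y": 0,"z": -156,"rx": 0,"ry": 0,"rz": 0,"gripper": -0.5},
    {"x": 0,"y": 0,"z": -158,"rx": 0,"ry": 0,"rz": 0,"gripper": -0.5},
    {"x": 0,"y": 0,"z": -158,"rx": 0,"ry": 0,"rz": 0,"gripper": -0.5}
  ]
}}

```text
clock: 10.45
eef_pos: [515.5, -246.7, 141.6]
tcp_rot: [3.141, -0.0, -0.048]
contact_force: [-0.2, -0.4, -1.6]
opening: 0.455
grasp_force: 40.7
```

{"fn": "servo_tool", "kwargs": {
  "deltas": [
    {"x": 0,"y": 0,"z": -2,"rx": 0,"ry": 0,"rz": 0,"gripper": -0.5},
    {"x": 0,"y": 0,"z": -4,"rx": 0,"ry": 0,"rz": 0,"gripper": -0.5},
    {"x": 0,"y": 0,"z": -6,"rx": 0,"ry": 0,"rz": 0,"gripper": -0.5},
    {"x": 0,"y": 0,"z": -7.5,"rx": 0,"ry": 0,"rz": 0,"gripper": -0.5},
    {"x": 0,"y": 0,"z": -8.5,"rx": 0,"ry": 0,"rz": 0,"gripper": -0.5},
    {"x": 0,"y": 0,"z": -8.5,"rx": 0,"ry": 0,"rz": 0,"gripper": -0.5}
  ]
}}

```text
clock: 11.05
eef_pos: [515.1, -246.8, 132.6]
tcp_rot: [-3.141, 0.0, -0.048]
contact_force: [0.2, 0.2, -0.4]
opening: 0.454
grasp_force: 40.7
```

{"fn": "servo_tool", "kwargs": {
  "deltas": [
    {"x": 0,"y": 0,"z": -0.5,"rx": 0,"ry": 0,"rz": 0,"gripper": -0.5},
    {"x": 0,"y": 0,"z": -1,"rx": 0,"ry": 0,"rz": 0,"gripper": -0.5},
    {"x": 0,"y": 0,"z": -1.5,"rx": 0,"ry": 0,"rz": 0,"gripper": -0.5},
    {"x": 0,"y": 0,"z": -1.5,"rx": 0,"ry": 0,"rz": 0,"gripper": -0.5}
  ]
}}

```text
clock: 11.45
eef_pos: [515.2, -246.7, 131.2]
tcp_rot: [-3.142, 0.0, -0.048]
contact_force: [0.4, -0.2, -1.3]
opening: 0.455
grasp_force: 40.7
```

{"fn": "servo_tool", "kwargs": {
  "deltas": [
    {"x": 0,"y": 0,"z": -0.7,"rx": 0,"ry": 0,"rz": 0,"gripper": -0.5},
    {"x": 0,"y": 0,"z": -1.4,"rx": 0,"ry": 0,"rz": 0,"gripper": -0.5},
    {"x": 0,"y": 0,"z": -2,"rx": 0,"ry": 0,"rz": 0,"gripper": -0.5},
    {"x": 0,"y": 0,"z": -2,"rx": 0,"ry": 0,"rz": 0,"gripper": -0.5}
  ]
}}

```text
clock: 11.85
eef_pos: [515.4, -246.8, 129.8]
tcp_rot: [3.141, -0.001, -0.048]
contact_force: [-0.9, -0.7, 4.4]
opening: 0.455
grasp_force: 41.3
```

Contact is made with about 4 N. I'll ease off slightly, then release and rise.

{"fn": "servo_tool", "kwargs": {
  "deltas": [
    {"x": 0,"y": 0,"z": 0.7,"rx": 0,"ry": 0,"rz": 0,"gripper": -0.5},
    {"x": 0,"y": 0,"z": 0.7,"rx": 0,"ry": 0,"rz": 0,"gripper": 0},
    {"x": 0,"y": 0,"z": 0.7,"rx": 0,"ry": 0,"rz": 0,"gripper": 0.4},
    {"x": 0,"y": 0,"z": 0.7,"rx": 0,"ry": 0,"rz": 0,"gripper": 1},
    {"x": 0,"y": 0,"z": 0.7,"rx": 0,"ry": 0,"rz": 0,"gripper": 1},
    {"x": 0,"y": 0,"z": 0.7,"rx": 0,"ry": 0,"rz": 0,"gripper": 1},
    {"x": 0,"y": 0,"z": 0.7,"rx": 0,"ry": 0,"rz": 0,"gripper": 1},
    {"x": 0,"y": 0,"z": 0.7,"rx": 0,"ry": 0,"rz": 0,"gripper": 1}
  ]
}}

```text
clock: 12.65
eef_pos: [515.2, -246.7, 130.0]
tcp_rot: [-3.142, -0.0, -0.048]
contact_force: [-0.8, -0.4, -0.5]
opening: 0.999
grasp_force: 0.0
```

{"fn": "servo_tool", "kwargs": {
  "deltas": [
    {"x": 0,"y": 0,"z": 10,"rx": 0,"ry": 0,"rz": 0,"gripper": 1},
    {"x": 0,"y": 0,"z": 25,"rx": 0,"ry": 0,"rz": 0,"gripper": 1},
    {"x": 0,"y": 0,"z": 45,"rx": 0,"ry": 0,"rz": 0,"gripper": 1},
    {"x": 0,"y": 0,"z": 70,"rx": 0,"ry": 0,"rz": 0,"gripper": 1},
    {"x": 0,"y": 0,"z": 100,"rx": 0,"ry": 0,"rz": 0,"gripper": 1},
    {"x": -40,"y": 0,"z": 130,"rx": 0,"ry": 0,"rz": 0,"gripper": 1},
    {"x": -80,"y": 0,"z": 150,"rx": 0,"ry": 0,"rz": 0,"gripper": 1},
    {"x": -110,"y": 0,"z": 150,"rx": 0,"ry": 0,"rz": 0,"gripper": 1},
    {"x": -110,"y": 0,"z": 150,"rx": 0,"ry": 0,"rz": 0,"gripper": 1},
    {"x": -110,"y": 0,"z": 150,"rx": 0,"ry": 0,"rz": 0,"gripper": 1}
  ]
}}

```text
clock: 13.65
eef_pos: [405.3, -247.0, 280.9]
tcp_rot: [3.141, -0.002, -0.049]
contact_force: [0.4, -0.1, -0.6]
opening: 1.005
grasp_force: 0.0
```

```bash
python3 - <<'E'
from rig import r
from h import *
im=r.grab_frame("scene");print(r.sense()["clock"])
cv2.imwrite("pics/s2.png",im)
E
```

```text
13.7
```

View pics/s2.png

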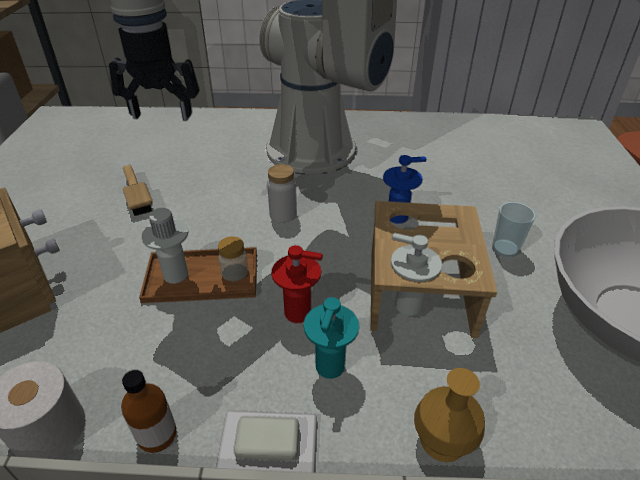

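The bottle stands upright in the tray at (168,250) and the jar hasn't moved from (232,258). The pump bottle still hangs at (416,258), and the gripper is clear.

```bash
python3 -c "
from rig import r
print(r.sign_off())"
```

```text
the job is handed in; nothing more can be done
None
```

The plain-capped bottle is out of the rack and standing upright in the free part of the tray. The pump bottle still hangs and the jar looks unmoved, and I handed the job in at about 14 s.

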